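# Find the rocking corner of the stave jig and shim it tight

### The job

One corner of the green stave jig rocks on the bench. Press down on its corner feet with the fingertips, one after another, until you find the one that dips, then push that corner's wooden wedge shim further in with the fingertips until it lies tight and flat between foot and bench and the jig stands firm on all four. Leave the other three shims where they are, do not jack up or shift the jig, pick nothing up, and keep clear of the other things on the bench.

Things in the scene. Friction and masses are not known exactly. Their poses are not given: they have to be found in the camera images.
- jig: green cast jig, about 5.5 kg, loose on four shims: plate 140 x 250 mm with four foot lugs (62 x 44 mm) at its corners; bed, stave and toggle clamps within 50 mm of its long middle line, up to 107 mm above the bench. Origin: its middle at the feet's underside, 10 mm above the bench; y along the stave, x across, z up. Lug tops lie 16 mm above the origin. Each foot is 40 mm (x) by 12 mm (y)
- corner_near_right (a point): middle of the top face of the foot lug near the robot, on its right: press here, straight above the foot. Three corners are firm; one stays up by itself but dips about 4 mm, down onto its shim, under some 7 N (5 to 9 N), and comes back when let go
- corner_near_left (a point): middle of the top face of the foot lug near the robot, on its left: press here, straight above the foot. Three corners are firm; one stays up by itself but dips about 4 mm, down onto its shim, under some 7 N (5 to 9 N), and comes back when let go
- corner_far_right (a point): middle of the top face of the foot lug far from the robot, on its right: press here, straight above the foot. Three corners are firm; one stays up by itself but dips about 4 mm, down onto its shim, under some 7 N (5 to 9 N), and comes back when let go
- corner_far_left (a point): middle of the top face of the foot lug far from the robot, on its left: press here, straight above the foot. Three corners are firm; one stays up by itself but dips about 4 mm, down onto its shim, under some 7 N (5 to 9 N), and comes back when let go
- shim_a: one of four pale wooden wedge shims, any corner: 36 mm wide, 80 to 110 long, 15 to 18 thick at the butt, tapering 1 in 6 to 1 in 8. Flat on the bench along the jig's y, butt towards its -y; goes further in towards +y. Origin on the underside, below its foot's edge at the start; y from butt to tip. Unloaded it slides freely; tight, the push climbs past 5 N in a few mm (8 N is ample, stay below 16 N, or it jacks the jig up). The loose one goes in about 25 mm
- shim_a_butt (a point): middle of the lower edge of that shim's butt end, at bench height, 40 to 58 mm towards the jig's -y from the edge of its foot: push on the butt here along the jig's +y, 5 to 10 mm above the bench
- shim_b: one of four pale wooden wedge shims, any corner: 36 mm wide, 80 to 110 long, 15 to 18 thick at the butt, tapering 1 in 6 to 1 in 8. Flat on the bench along the jig's y, butt towards its -y; goes further in towards +y. Origin on the underside, below its foot's edge at the start; y from butt to tip. Unloaded it slides freely; tight, the push climbs past 5 N in a few mm (8 N is ample, stay below 16 N, or it jacks the jig up). The loose one goes in about 25 mm
- shim_b_butt (a point): middle of the lower edge of that shim's butt end, at bench height, 40 to 58 mm towards the jig's -y from the edge of its foot: push on the butt here along the jig's +y, 5 to 10 mm above the bench
- shim_c: one of four pale wooden wedge shims, any corner: 36 mm wide, 80 to 110 long, 15 to 18 thick at the butt, tapering 1 in 6 to 1 in 8. Flat on the bench along the jig's y, butt towards its -y; goes further in towards +y. Origin on the underside, below its foot's edge at the start; y from butt to tip. Unloaded it slides freely; tight, the push climbs past 5 N in a few mm (8 N is ample, stay below 16 N, or it jacks the jig up). The loose one goes in about 25 mm
- shim_c_butt (a point): middle of the lower edge of that shim's butt end, at bench height, 40 to 58 mm towards the jig's -y from the edge of its foot: push on the butt here along the jig's +y, 5 to 10 mm above the bench
- shim_d: one of four pale wooden wedge shims, any corner: 36 mm wide, 80 to 110 long, 15 to 18 thick at the butt, tapering 1 in 6 to 1 in 8. Flat on the bench along the jig's y, butt towards its -y; goes further in towards +y. Origin on the underside, below its foot's edge at the start; y from butt to tip. Unloaded it slides freely; tight, the push climbs past 5 N in a few mm (8 N is ample, stay below 16 N, or it jacks the jig up). The loose one goes in about 25 mm
- shim_d_butt (a point): middle of the lower edge of that shim's butt end, at bench height, 40 to 58 mm towards the jig's -y from the edge of its foot: push on the butt here along the jig's +y, 5 to 10 mm above the bench
- wax_tin: round tin, 60 mm across, 28 mm high, standing beyond the -y end of the jig between the two lines of shims; origin centre of its underside. Leave alone
- pencil: red pencil, 160 mm, lying beyond the +y end of the jig; origin middle of its underside. Leave alone
- folding_rule: yellow folding rule, folded, 240 x 18 x 17 mm, lying beyond the jig; origin middle of its underside. Leave alone
- ear_defenders: ear defenders lying on the bench on the robot's right, 200 mm wide, 60 mm high; origin on the bench within the headband. Leave alone
- glue_bottle: white glue bottle, 64 mm across, 170 mm high, on the left; origin centre of its underside. Leave alone
- mallet: wooden mallet lying on the right, 300 mm long, 60 mm high; origin on the bench below the handle. Leave alone
- drill: grey cordless drill lying on its side on the left, 170 x 200 x 70 mm; origin on the bench below its grip. Leave alone
Not all that is in view belongs to the job. What is shaped like the shim_a but turquoise is not meant. Leave any purple look-alike of the shim_c alone.

How it is judged:
By the outcome, as a careful person would: the job done as asked, in the order asked, and still so for the second after the job is handed in, with the robot touching nothing.
It also fails if it takes over 56 s, if anything falls off the work surface, if the arm or the gripper's body presses on something with over 40 N, if the wrist force passes 120 N, or if a joint passes its speed limit or range.

### The arm

A 6-joint arm with a two-finger parallel gripper is mounted at the origin on the work surface. World frame = base frame: x ahead of the robot, y to its left, z up, the work surface at z = 0. Lengths are in mm, angles in rad, forces in N, time in s.
With the tool pointing down it reaches from about 325 to 775 mm from the base axis. Payload 5.5 kg.
Tool frame: the origin (TCP) lies midway between the tips of the shut fingers; the grasp point (between the pads) lies 19 mm behind it (bot.grip_point_offset is the distance from the TCP to the grasp point, in mm); z points along the fingers, x is the direction in which the jaws open and shut, and the axes are right-handed (so a half turn about z gives the same grasp; the last joint's range is limited). The gripper opens to 88 mm and grips with 3 to 60 N. Pads are 20 mm wide; open, the fingers measure 115 mm over their backs; the gripper's body (75 mm by 178 mm) begins 61 mm behind the grasp point.
Start: joints at [1.163, 0.091, 1.231, -0, 1.82, -0.057], TCP at [206.195, 563.472, 222.631] pointing down, gripper open.
Joint ranges: [-2.87, 2.87], [-0.86, 2.18], [0.17, 2.46], [-1.51, 4.65], [0.06, 2.69], [-2.65, 2.65]. Speed limits (rad/s): [2.57, 2.57, 3.01, 3.14, 3.14, 3.14].

### API

Orientations are given as a rotation vector (axis times angle).
In Python, from plant import bot, hand, kin, sensors, camera, calibration, order gives the robot as it stands. The module is installed in compiled form; this text tells all that it offers. Calls block until the motion is done:
- bot.reach(position, orientation): joint-space move of the TCP to a pose.
- bot.line_to(position, frame=None, feed=150, force_limit=None): straight line of the TCP; frame=None keeps the orientation; feed is the mean speed in mm/s. With force_limit (N) it stops when the force on the tool has changed by that much, and returns True; else False.
- bot.move_j(angles): joint-space move.
- hand.release() and hand.grab(newtons=None): open the fingers fully, or close them until they stop; newtons is the grip in N (None keeps the last).
- bot.sleep(seconds).
- kin.ik(position, orientation): joint angles nearest the present ones, or None.
- sensors.state(): the state.
- camera(name): name is "scene" or "top" or "wrist"; returns the picture (384x512x3 uint8, red, green, blue); there is no depth.
- calibration(name): a dict with "fx", "fy", "cx", "cy" (pixels), "eye" and "orientation" of the camera in the world; the wrist camera has in their place "hand_eye" (4x4, takes a point from camera to tool coordinates, whose origin is the TCP and whose axes are the tool frame's). Camera axes: x right, y up, looking along -z (the intrinsics and any distortion apply to the point x, -y, -z); pixel columns grow to the right and rows downward; lengths in mm; the calibration is good to about 2 mm. A picture is of the moment at which its call begins: read the wrist's pose just before it. calibration takes no time and is no camera call.
A pose or a line that the arm cannot do raises bot.IKError and nothing moves.
- order.sign_off(): hands the job in, once; it reports no verdict.
The state is a dict: "time": time; "joints": joint angles; "dq": joint speeds; "tau": joint torques, N m; "position": TCP position; "tcp_rot": TCP orientation; "contact_force": force on the tool from outside, world axes, zero at the start; "moment": the same for the moment, N m; "gripper_width": finger opening in mm.
Only numpy, scipy, OpenCV 4.12 (cv2) and the standard library are available. Lean on these libraries where they do the work, as an engineer would, in place of code of your own. Each camera call takes 0.05 s, during which the arm holds its last target.

## Working session

There is one attempt and no reset: what is moved stays moved. The work goes in short steps, each a Python script; the robot and the scene stay as the last script left them, time stands still between calls to the robot, and variables do not carry over. Pictures are saved under pics/ and viewed, and the job is handed in when it is done.

```bash
mkdir -p pics; ls
python3 - <<'E'
from plant import bot, hand, kin, sensors, camera, calibration, order
import cv2,numpy as np
for n in ("scene","top","wrist"):
    s=sensors.state(); im=camera(n); cv2.imwrite(f"pics/{n}0.png",im[:,:,::-1]); c=calibration(n); print(n,c)
s=sensors.state();print(s)
E
```

```text
pics
scene {'fx': 374.4723320401575, 'fy': 374.4723320401575, 'cx': 256.44024554826905, 'cy': 192.20243324694638, 'eye': array([1042.83931481, -612.71928304,  862.48479806]), 'orientation': array([0.74356637, 0.24224648, 0.6201609 ])}
top {'fx': 398.2024191423304, 'fy': 398.2024191423304, 'cx': 257.209579724301, 'cy': 198.23013552967544, 'eye': array([ 372.46053316,    9.51139543, 1110.73843351]), 'orientation': array([ 0.16023815, -0.15204134, -1.577234  ])}
wrist {'fx': 336.3397271551684, 'fy': 336.3397271551684, 'cx': 257.0514860497138, 'cy': 189.60262763431166, 'hand_eye': array([[ 9.99999972e-01,  8.48383815e-05,  2.21812036e-04,
        -5.95897953e-01],
       [ 1.39298381e-04, -9.66004346e-01, -2.58525789e-01,
        -7.09321842e+01],
       [ 1.92338481e-04,  2.58525813e-01, -9.66004331e-01,
        -1.62612958e+02],
       [ 0.00000000e+00,  0.00000000e+00,  0.00000000e+00,
         1.00000000e+00]])}
{'time': 0.15, 'joints': array([ 1.16333408e+00,  9.17118637e-02,  1.23157970e+00,  1.22631861e-05,
        1.81978126e+00, -5.67209754e-02]), 'dq': array([-0.00017553, -0.00092673, -0.00286392, -0.00058784,  0.00141356,
        0.00090684]), 'tau': array([ 1.05734838e-03, -4.47048819e+01, -4.06904018e+01,  6.98665017e-02,
        2.74910586e-02, -1.30155267e-04]), 'position': array([206.08318078, 563.27556292, 221.76777174]), 'tcp_rot': array([ 2.57431817e+00,  1.79935079e+00, -1.98745604e-03]), 'contact_force': array([-0.52113134, -0.04480804, -0.19685901]), 'moment': array([ 0.00955245, -0.03158751,  0.00971394]), 'gripper_width': 87.91494733187228}
```

View pics/top0.png

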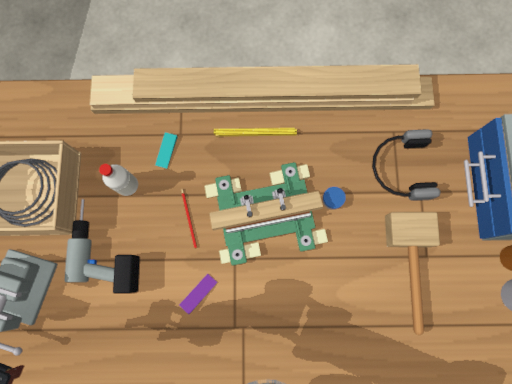

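View pics/scene0.png

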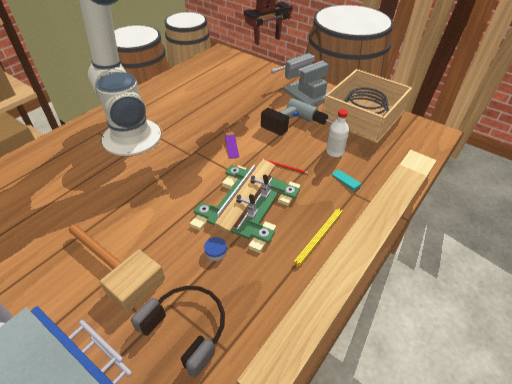

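The top view shows the jig centred near (265,215), with the tin at (334,198) marking its -y end. The purple look-alike is at (198,294) and the turquoise one at (167,150). I'll enlarge the jig.

Run:
```python
import cv2
a=cv2.imread("pics/top0.png")[150:275,190:350]; cv2.imwrite("pics/topc.png",cv2.resize(a,None,fx=5,fy=4.8,interpolation=cv2.INTER_CUBIC)[:600,:800])
a=cv2.imread("pics/scene0.png")[150:270,180:310]; cv2.imwrite("pics/scenec.png",cv2.resize(a,None,fx=5,fy=5,interpolation=cv2.INTER_CUBIC))
```

```text
(no output)
```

View pics/topc.png

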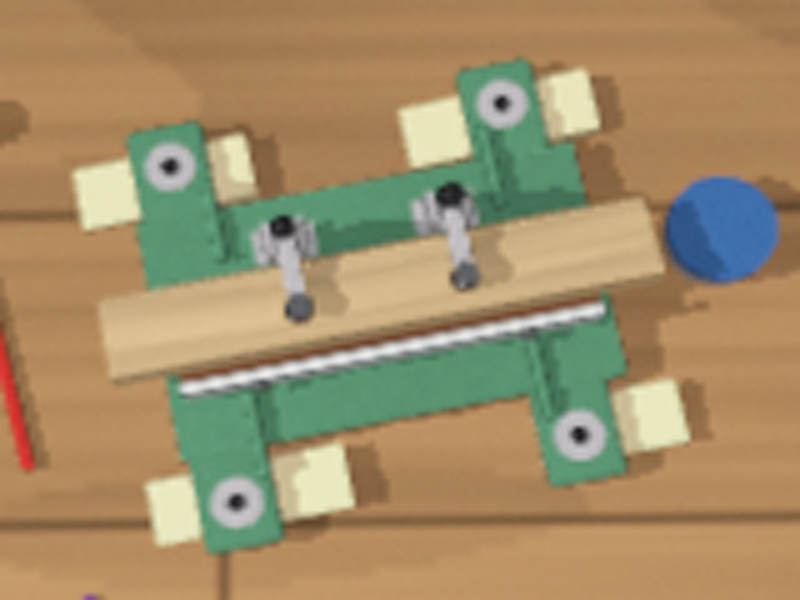

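View pics/scenec.png

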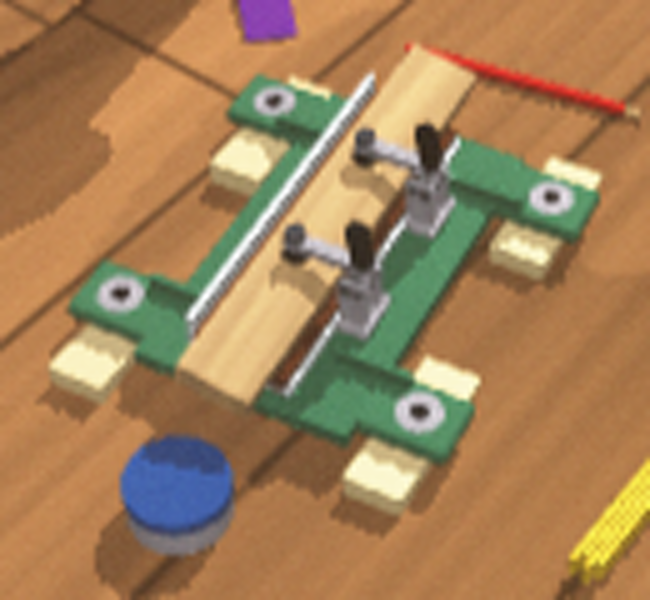

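The crops show four silver discs on the lug tops, at crop pixels (170,167), (502,103), (237,502) and (580,435). A pale shim passes under each lug, with its butt to the right, on the tin side. Next I'll measure the discs in both views and the butts.

```bash
cat > h.py <<'E'
from plant import bot, hand, kin, sensors, camera, calibration, order
import cv2,numpy as np
from scipy.spatial.transform import Rotation as R
def ray(n,uv,T=None):
    c=calibration(n); d=np.array([(uv[0]-c['cx'])/c['fx'],-(uv[1]-c['cy'])/c['fy'],-1.])
    if T is None: return np.array(c['eye']),R.from_rotvec(c['orientation']).apply(d)
    H=c['hand_eye']; p,r=T; r=R.from_rotvec(r)
    return p+r.apply(H[:3,3]), r.apply(H[:3,:3]@d)
def plane(n,uv,z,T=None):
    o,d=ray(n,uv,T); return o+d*(z-o[2])/d[2]
def tri(*rs):
    A=0;b=0
    for o,d in rs:
        d=d/np.linalg.norm(d);P=np.eye(3)-np.outer(d,d);A=A+P;b=b+P@o
    return np.linalg.solve(A,b)
E
python3 - <<'E'
from h import *
t=cv2.imread("pics/top0.png");s=cv2.imread("pics/scene0.png")
def disc(im,uv,r):
    hsv=cv2.cvtColor(im,cv2.COLOR_BGR2HSV)
    m=((hsv[...,1]<60)).astype(np.uint8)
    y,x=np.mgrid[:384,:512]; m&=((x-uv[0])**2+(y-uv[1])**2<r*r)
    m=m.astype(bool); k=cv2.convexHull(np.argwhere(m)[:,::-1].astype(np.int32)); (M)=cv2.moments(k); return np.array([M['m10']/M['m00'],M['m01']/M['m00']]),m.sum()
T={'FL':(170,167),'FR':(502,103),'NL':(237,502),'NR':(580,435)}
S={'NL':(273,101),'NR':(121,293),'FL':(551,198),'FR':(419,412)}
P={}
for k in T:
    a,na=disc(t,(190+T[k][0]/5,150+T[k][1]/4.8),7); b,nb=disc(s,(180+S[k][0]/5,150+S[k][1]/5),7)
    P[k]=plane('top',a,26); print(k,a,na,b,nb,P[k].round(1),plane('scene',b,26).round(1),tri(ray('top',a),ray('scene',b)).round(1))
for a,b in (('NL','NR'),('FL','FR'),('NL','FL'),('NR','FR')): d=P[a]-P[b];print(a,b,np.linalg.norm(d),np.degrees(np.arctan2(d[1],d[0])))
# pale wood
hsv=cv2.cvtColor(t,cv2.COLOR_BGR2HSV)
for q in ((600,100),(253,165),(345,480),(675,415)):
    print(hsv[int(150+q[1]/4.8)-1:int(150+q[1]/4.8)+2,int(190+q[0]/5)-3:int(190+q[0]/5)+3].tolist())
E
```

```text
FL [223.34607219 184.30785563] 91 [290.64646465 187.69191919] 64 [631.7 108.3  26. ] [631.9 117.1  26. ] [632.7 109.9  31.3]
FR [289.93291405 171.08805031] 92 [263.82876712 231.32876712] 76 [667.5 -79.1  26. ] [668.2 -74.1  26. ] [668.2 -77.5  28.9]
NL [236.98449612 254.22674419] 101 [234.44907407 169.7962963 ] 44 [437.   70.4  26. ] [439.1  73.   26. ] [438.2  71.6  26.2]
NR [305.31782946 240.11821705] 99 [203.56289308 208.48427673] 62 [ 472.9 -115.5   26. ] [ 474.9 -114.4   26. ] [ 473.7 -114.8   25.4]
NL NR 189.33249913929276 100.91520823669194
FL FR 190.7763490552473 100.81773558718956
NL FL 198.31818136362708 -168.9789408633975
NR FR 197.9962210331827 -169.39650906313588
[[[26, 54, 224], [21, 81, 182], [14, 129, 140], [15, 128, 138], [15, 130, 139], [15, 128, 139]], [[27, 53, 226], [23, 73, 193], [15, 130, 137], [15, 130, 137], [15, 129, 138], [15, 132, 137]], [[27, 49, 233], [27, 55, 217], [16, 119, 144], [15, 128, 137], [15, 128, 138], [15, 131, 136]]]
[[[28, 49, 233], [27, 48, 233], [27, 55, 217], [16, 123, 141], [15, 131, 134], [15, 131, 134]], [[28, 49, 233], [27, 49, 233], [26, 55, 221], [19, 96, 165], [14, 127, 135], [15, 128, 135]], [[29, 48, 232], [27, 49, 233], [27, 54, 223], [21, 83, 179], [15, 131, 134], [15, 130, 135]]]
[[[29, 46, 233], [29, 46, 233], [29, 46, 233], [27, 53, 217], [15, 132, 135], [15, 132, 135]], [[29, 47, 233], [29, 46, 233], [29, 46, 233], [28, 50, 218], [16, 120, 142], [14, 130, 135]], [[29, 46, 233], [29, 46, 233], [29, 46, 233], [28, 52, 221], [19, 94, 165], [14, 131, 134]]]
[[[29, 46, 233], [29, 46, 233], [29, 47, 233], [28, 50, 226], [22, 78, 190], [15, 130, 145]], [[29, 46, 233], [29, 46, 233], [29, 46, 233], [29, 48, 229], [25, 62, 207], [15, 129, 146]], [[29, 46, 233], [29, 47, 233], [29, 46, 233], [29, 47, 233], [28, 52, 219], [15, 120, 153]]]
```

The disc spacings are 190 × 198 mm and the heights are about 26 mm, so they fit the jig. Its yaw is about 10.9°. I'll shut the fingers and test the far-left corner first.

```bash
cat >> h.py <<'E'
P={'FL':(631.9,108.6),'FR':(667.6,-78.6),'NL':(437.4,70.8),'NR':(473.2,-115.2)}
yaw=np.radians(10.9); jx=np.array([np.cos(yaw),np.sin(yaw),0]); jy=np.array([-np.sin(yaw),np.cos(yaw),0])
ROT=R.from_matrix(np.column_stack([jy,jx,[0,0,-1.]])).as_rotvec()
def st(): 
    s=sensors.state(); return s['time'],s['position'].round(2),s['contact_force'].round(2)
def press(k):
    p=P[k]
    bot.line_to([*p,38],feed=60); bot.sleep(.2)
    print(k,'start',*st())
    f0=sensors.state()['contact_force']
    h=bot.line_to([*p,16],feed=10,force_limit=2.5); print(' contact',h,*st())
    z=sensors.state()['position'][2]
    h=bot.line_to([*p,z-9],feed=8,force_limit=9); print(' pressed',h,*st())
    bot.line_to([*p,45],feed=60); print(' up',*st())
E
python3 - <<'E'
from h import *
hand.grab(10)
bot.reach([*P['FL'],215],ROT); print(*st(),sensors.state()['joints'].round(2))
bot.line_to([*P['FL'],100],feed=200)
T=sensors.state(); im=camera('wrist'); cv2.imwrite('pics/w1.png',im[:,:,::-1]); np.save('w1.npy',[T['position'],T['tcp_rot']])
press('FL')
E
```

```text
3.7167 [631.72 109.49 215.09] [-0.02  1.42 -0.33] [ 0.12  0.2   1.12  0.    1.82 -1.64]
FL start 5.875 [632.13 108.61  38.48] [ 0.21 -0.31  0.74]
 contact True 7.1167 [631.87 108.63  26.24] [ 0.1  -0.17  4.09]
 pressed True 7.5167 [631.9  108.63  26.26] [-1.13 -1.31  4.38]
 up 7.9917 [632.13 108.62  45.45] [-0.01  0.21 -0.32]
```

View pics/w1.png

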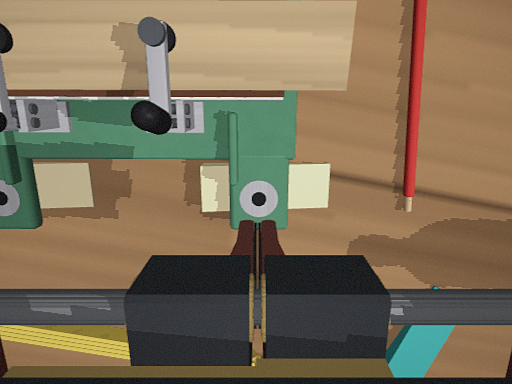

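The wrist view shows the FL disc at (258,199), directly ahead of the fingertips, with its shim's butt to the left at (202,188). FL is firm: no dip at 9 N. FR is next.

Run:
```python
from h import *
bot.line_to([*P['FL'],60]); bot.line_to([*P['FR'],60],feed=180)
T=sensors.state(); im=camera('wrist'); cv2.imwrite('pics/w2.png',im[:,:,::-1]); np.save('w2.npy',[T['position'],T['tcp_rot']])
press('FR')
```

```text
FR start 10.2167 [667.88 -78.71  38.55] [ 0.27  0.68 -0.08]
 contact True 11.4667 [667.6  -78.61  26.04] [ 0.46 -0.01  4.73]
 pressed True 11.8667 [667.57 -78.59  26.  ] [-0.33  0.6   4.2 ]
 up 12.3417 [667.89 -78.63  45.55] [-1.78  0.32 -1.02]
```

View pics/w2.png

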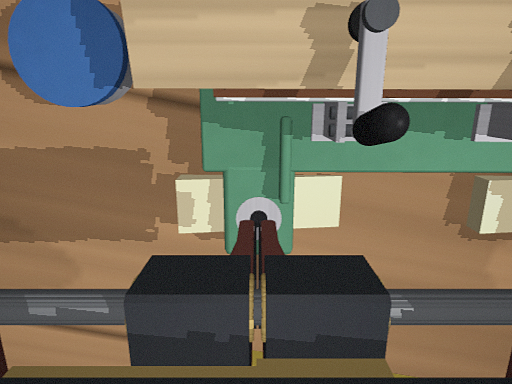

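FR is firm as well. NR next, crossing high.

Run:
```python
from h import *
bot.line_to([*P['FR'],135],feed=200); bot.line_to([*P['NR'],135],feed=200);bot.line_to([*P['NR'],60],feed=200)
T=sensors.state(); im=camera('wrist'); cv2.imwrite('pics/w3.png',im[:,:,::-1]); np.save('w3.npy',[T['position'],T['tcp_rot']])
press('NR')
```

```text
NR start 15.375 [ 473.43 -115.28   38.4 ] [-0.14 -0.57 -0.29]
 contact True 16.7917 [ 473.02 -115.4    22.7 ] [ 1.09 -0.92  0.62]
 pressed True 17.225 [ 473.07 -115.42   22.45] [-1.25  0.58  4.05]
 up 17.7583 [ 473.32 -115.21   45.24] [-0.71 -0.09 -0.59]
```

View pics/w3.png

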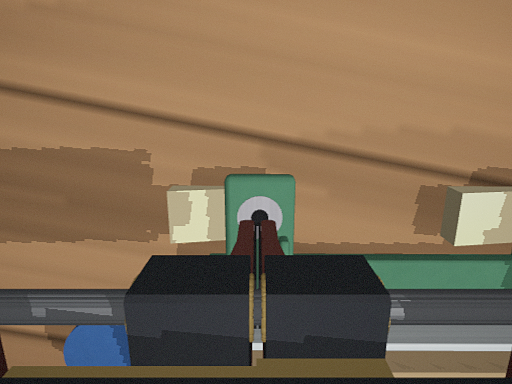

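NR went down to 22.5 mm, against 26.0–26.2 at the two firm corners. I'll confirm with a stepped press and measure its butt from w3.png.

Run:
```python
from h import *
p=P['NR']
bot.line_to([*p,29],feed=60)
for z in (27.5,26,25,24,23,22):
    bot.line_to([*p,z],feed=15); bot.sleep(.1); print(z,*st())
    if sensors.state()['contact_force'][2]>14: break
bot.line_to([*p,60],feed=80); print(*st())
T=np.load('w3.npy'); im=cv2.imread('pics/w3.png'); hsv=cv2.cvtColor(im,cv2.COLOR_BGR2HSV)
m=cv2.inRange(hsv,(20,20,120),(40,90,255)); m[:, :150]=0; m[:,230:]=0; m[:170]=0; m[260:]=0
c=max(cv2.findContours(m,cv2.RETR_EXTERNAL,cv2.CHAIN_APPROX_NONE)[0],key=cv2.contourArea); print(cv2.boundingRect(c),cv2.contourArea(c))
O=np.array([*P['NR'],26])
for uv in ((167,188),(170,243),(167,215),(225,186),(260,216)):
    for z in (0,16,26):
        q=plane('wrist',uv,z,T)-O; print(uv,z,(q@jx).round(1),(q@jy).round(1))
cv2.imwrite('pics/w3c.png',cv2.resize(im[160:260,140:310],None,fx=4.7,fy=4.7,interpolation=cv2.INTER_CUBIC))
```

```text
27.5 18.525 [ 473.31 -115.25   27.72] [-0.17  0.56  0.84]
26 18.875 [ 473.19 -115.21   25.99] [ 0.25 -0.01 -0.44]
25 19.225 [ 473.28 -115.22   25.11] [ 0.08 -0.05  0.57]
24 19.575 [ 473.25 -115.29   24.12] [ 0.55 -0.26  1.28]
23 19.925 [ 473.22 -115.32   23.12] [-0.13 -1.13  2.29]
22 20.275 [ 473.23 -115.4    22.41] [-1.5  -0.59  6.08]
20.9 [ 473.33 -115.17   60.16] [ 0.29  0.35 -0.52]
(167, 186, 59, 57) 3052.5
(167, 188) 0 -12.5 -61.9
(167, 188) 16 -16.6 -57.5
(167, 188) 26 -19.2 -54.8
(170, 243) 0 28.2 -62.6
(170, 243) 16 21.1 -58.1
(170, 243) 26 16.7 -55.3
(167, 215) 0 7.1 -63.3
(167, 215) 16 1.5 -58.8
(167, 215) 26 -2.0 -55.9
(225, 186) 0 -13.9 -22.2
(225, 186) 16 -17.9 -20.6
(225, 186) 26 -20.5 -19.6
(260, 216) 0 7.8 1.8
(260, 216) 16 2.2 1.6
(260, 216) 26 -1.3 1.5
```

View pics/w3c.png

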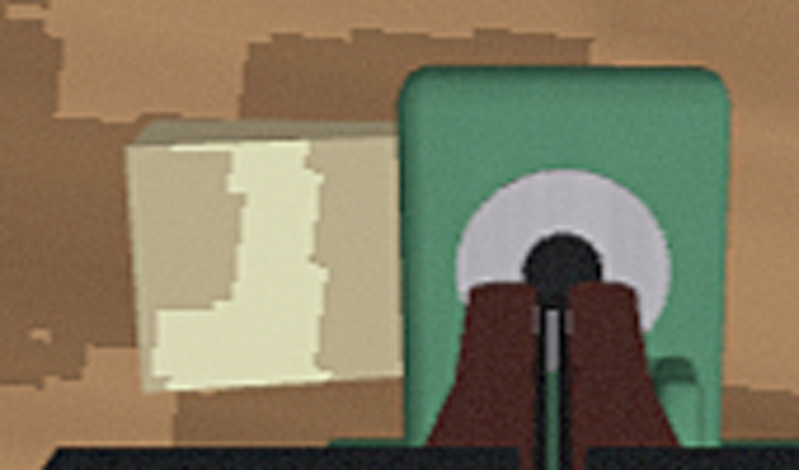

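Confirmed: NR gives gradually from 26 to 22.4 mm and stops there, so it's the loose corner. Candidates: the pale shim under NR with its butt at wrist pixels (167–171, 191–243), the purple piece at top (198,294) and the turquoise one at top (167,150). The pale one under NR is the one meant. In the crop it is 36 mm wide, with the butt 52 mm from the foot edge. I'll push it now along +y.

```bash
cat >> h.py <<'E'
def at(a,b,z): 
    q=np.array([*P['NR'],0])+a*jx+b*jy; q[2]=z; return q
def rel():
    q=sensors.state()['position']-np.array([*P['NR'],0]); return round(q@jx,2),round(q@jy,2)
def fy(): f=sensors.state()['contact_force']; return round(f@jy,2),round(f[2],2)
E
python3 - <<'E'
from h import *
a=2.5
bot.line_to(at(a,-88,60),feed=150); bot.line_to(at(a,-88,7.5),feed=80); bot.sleep(.2); print(*st(),rel())
h=bot.line_to(at(a,-60,7.5),feed=25,force_limit=4); print(h,rel(),fy(),st()[0])
if not h:
  for b in np.arange(-56,-40,4):
    h=bot.line_to(at(a,b,7.5),feed=15,force_limit=5); print(h,rel(),fy(),st()[0])
    if h: break
T=sensors.state(); im=camera('wrist'); cv2.imwrite('pics/w4.png',im[:,:,::-1]); np.save('w4.npy',[T['position'],T['tcp_rot']])
E
```

```text
22.6417 [ 492.71 -201.36    8.22] [-0.16 -0.38  0.35] (np.float64(2.86), np.float64(-88.3))
False (np.float64(2.52), np.float64(-60.08)) (np.float64(0.58), np.float64(0.34)) 23.9083
False (np.float64(2.51), np.float64(-55.87)) (np.float64(-0.29), np.float64(0.02)) 24.325
False (np.float64(2.53), np.float64(-51.87)) (np.float64(0.49), np.float64(0.36)) 24.7417
False (np.float64(2.51), np.float64(-47.89)) (np.float64(-0.44), np.float64(-0.38)) 25.1583
True (np.float64(2.26), np.float64(-44.84)) (np.float64(-1.17), np.float64(0.73)) 25.4833
```

View pics/w4.png

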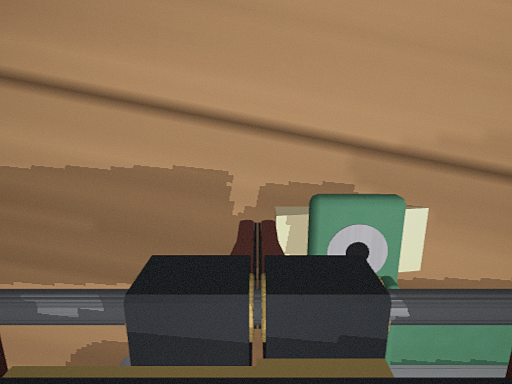

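The butt edge at column 276 touches the fingers, and the tip now shows beyond the lug at (415,240). I'll measure how far it has moved, then push on with a force limit.

Run:
```python
from h import *
T=np.load('w4.npy'); O=np.array([*P['NR'],0])
for uv,z in (((276,215),16),((276,245),16),((309,210),26),((357,252),26)):
    q=plane('wrist',uv,z,T)-O; print(uv,(q@jx).round(1),(q@jy).round(1))
a=2.5
for b in (-42,-39,-36):
    h=bot.line_to(at(a,b,7.5),feed=8,force_limit=7); print(h,rel(),fy(),st()[0])
    if h: break
bot.sleep(.15); print(rel(),fy(),st()[0])
T=sensors.state(); im=camera('wrist'); cv2.imwrite('pics/w5.png',im[:,:,::-1]); np.save('w5.npy',[T['position'],T['tcp_rot']])
```

```text
(276, 215) -15.1 -36.0
(276, 245) 0.6 -35.8
(309, 210) -20.9 -21.8
(357, 252) -0.4 1.4
True (np.float64(1.82), np.float64(-44.35)) (np.float64(-0.48), np.float64(0.18)) 25.8417
(np.float64(1.72), np.float64(-44.37)) (np.float64(-1.24), np.float64(-0.01)) 25.9917
```

View pics/w5.png

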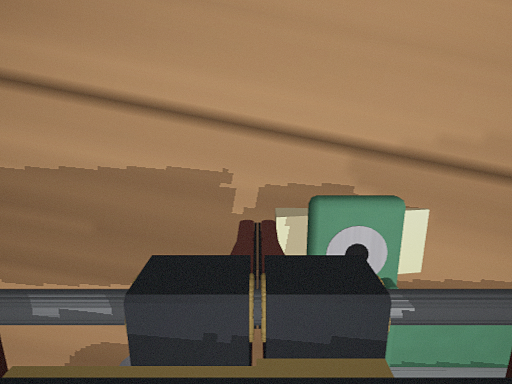

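The shim has gone in about 22 mm, with the butt from -58 to -36. I'll check tightness with a stepped push, reading the static force at each step.

Run:
```python
from h import *
a=1.8
for b in np.arange(-44.2,-39,0.5):
    h=bot.line_to(at(a,b,7.5),feed=8,force_limit=11); r=[]
    for i in range(5): bot.sleep(.02); r.append(sensors.state()['contact_force'])
    r=np.mean(r,0); print(h,round(b,1),rel(),'along',(r@jy).round(2),'side',(r@jx).round(2),'z',r[2].round(2),round(st()[0],2))
    if h or -(r@jy)>8.5: break
```

```text
False -44.2 (np.float64(1.5), np.float64(-44.31)) along -2.88 side -0.44 z -1.69 26.4
False -43.7 (np.float64(1.51), np.float64(-44.27)) along -5.15 side -0.14 z -3.44 26.73
False -43.2 (np.float64(1.54), np.float64(-44.24)) along -6.3 side -0.39 z -3.67 27.07
False -42.7 (np.float64(1.51), np.float64(-44.2)) along -8.55 side 0.19 z -4.31 27.4
```

The static push reached 8.5 N with no further movement, so it is tight. I'll back off and re-press NR to check it.

Run:
```python
from h import *
bot.line_to(at(1.8,-60,7.5),feed=50); bot.line_to(at(1.8,-60,60),feed=120); bot.line_to([*P['NR'],60],feed=120)
T=sensors.state(); im=camera('wrist'); cv2.imwrite('pics/w6.png',im[:,:,::-1]); np.save('w6.npy',[T['position'],T['tcp_rot']])
p=P['NR']
bot.line_to([*p,29],feed=60)
for z in (27.5,26.5,26,25.5,25,24.5,24,23.5,23):
    bot.line_to([*p,z],feed=15); bot.sleep(.1); print(z,*st())
    if sensors.state()['contact_force'][2]>9: break
bot.line_to([*p,60],feed=60);print(*st())
```

```text
27.5 30.2083 [ 473.36 -115.23   27.78] [-0.06  1.18 -0.53]
26.5 30.5583 [ 473.2  -115.19   26.51] [ 0.44 -0.78  0.46]
26 30.9083 [ 473.18 -115.18   25.97] [ 0.23 -0.19  0.2 ]
25.5 31.2583 [ 473.27 -115.2    25.82] [-2.33  0.56  3.77]
25 31.6083 [ 473.26 -115.21   25.74] [-2.32  0.74  6.59]
24.5 31.9583 [ 473.31 -115.23   25.72] [-4.47  1.66  9.3 ]
32.7 [ 473.11 -115.17   59.81] [-0.43  0.43 -0.32]
```

View pics/w6.png

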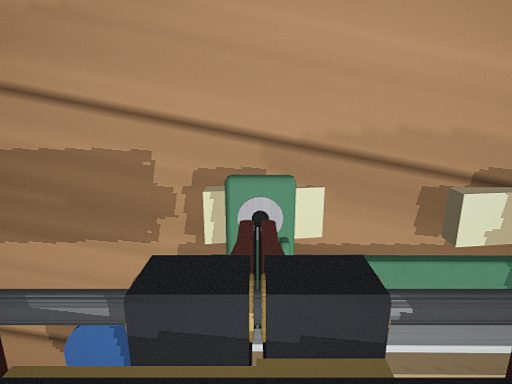

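NR is now firm: 25.7 mm at 9.3 N, against 22.4 mm at 6 N before. The disc sits at the same pixels (260,216), and the butt edge moved from column 167 to 204. I'll retreat and take a last look from above.

Run:
```python
from h import *
bot.line_to([*P['NR'],180],feed=150); bot.reach([330,-260,220],ROT); print(*st())
im=camera('top')[:,:,::-1]; cv2.imwrite('pics/top9.png',im)
a=cv2.imread('pics/top0.png')[120:280,170:360]; b=im[120:280,170:360]
cv2.imwrite('pics/cmp.png',cv2.resize(np.hstack([a,b]),None,fx=2.1,fy=2.1,interpolation=cv2.INTER_CUBIC))
```

```text
34.4917 [ 330.33 -259.57  219.22] [-0.35  1.02 -0.15]
```

View pics/cmp.png

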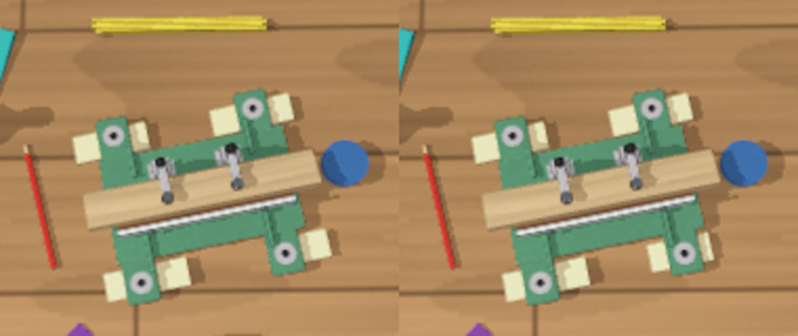

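Before (left) and after (right), only the near-right shim has moved. The jig, tin, rule and pencil are where they were. I'll hand it in.

Run:
```python
from h import *
order.sign_off(); print(st()[0])
```

```text
the job is handed in; nothing more can be done
the job is handed in; nothing more can be done
```

The near-right corner was the loose one. I pushed its shim in until it was tight and handed the job in after about 35 s on the robot's clock.

- **Finding it:** I pressed far-left, far-right, then near-right. The first two stayed firm at 26.2 and 26.0 mm, while near-right dipped from 26 to 22.4 mm. I stopped there, so I never pressed near-left.
- **Pushing:** The shim went in about 22 mm, slightly less than the 25 mm suggested. It then held at 8.5 N with less than 0.2 mm of movement.
- **Last checks:** Pressed again, near-right stayed at 25.7 mm under 9.3 N, so it no longer dips. The before and after top views show no visible change except that shim.
- **Discrepancy:** When near-right dipped, I read only about 2 N through most of the travel and 6 N at the stop, lower than the stated 7 N. The drop in height was clear all the same. Readings taken just after a force-limited stop were also lower than the limit, so for the tightness check and the final press I went by force held at each step.

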